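# Reset the popped overload trips of the blast cabinet in start-up order

### The job

The three overload trips have popped out: reset them in start-up order, pressing each one lightly down with the fingertips until it is fully in, where it stays: first the slim plunger on the tall narrow box, then the mushroom head on the wide low box, last the slanting paddle at its raised end. Only press: do not lift, tip or shove the loose boxes, leave the spare box with the square button alone, and do not disturb the other things on the bench.

Things in the scene. Friction and masses are not known exactly. Their poses are not given: they have to be found in the camera images.
- tall_box: Tall narrow switch box of grey-painted metal, 70 (x) x 60 (y) x 100 mm high, with a slim round black plunger standing up from a steel collar (30 mm across, top at 108 mm) at the middle of its top. A 22 mm thick conduit hub sticks out 12 mm at +x. Its yaw at the start lies within 0.5 rad of 0. Weighs about 0.9 kg, loose on the bench. Origin: centre of its underside; z up. 
- plunger_top (a point): Centre of the flat top of the slim plunger (18 mm across) on the tall box, 122 mm above the bench when fully out; it moves with the plunger.
- plunger (a joint): How far the plunger is pressed down, m: 0 = popped out, 0.010 = fully in (its stop; it then still stands 4 mm above the collar). No return spring: it slides against about 3.5 N of friction and stays where it is left.
- wide_box: Wide low switch box of grey-painted metal, 110 (x) x 80 (y) x 55 mm high, with a domed black mushroom head on a stem over a flat steel collar (52 mm across, top at 61 mm) at the middle of its top. A 22 mm thick conduit hub sticks out 12 mm at +x. Its yaw at the start lies within 0.5 rad of 0. Weighs about 0.9 kg, loose on the bench. Origin: centre of its underside; z up. 
- mushroom_top (a point): Centre of the top of the mushroom head (44 mm across, flat over its middle 24 mm) on the wide box, 85 mm above the bench when fully out; it moves with the head.
- mushroom (a joint): How far the mushroom head is pressed down, m: 0 = popped out, 0.010 = fully in (its stop). No return spring: about 3.5 N of friction, stays where it is left.
- paddle_box: Middle-sized switch box of grey-painted metal, 100 (x) x 70 (y) x 65 mm high, with a flat black paddle on its top, hinged at its far (+x) end between two steel ears, its free (-x) end sticking up at a slant. A 22 mm thick conduit hub sticks out 12 mm at +x. Its yaw at the start lies within 0.5 rad of 0. Weighs about 0.9 kg, loose on the bench. Origin: centre of its underside; z up. 
- paddle_end (a point): Point to press: on the paddle's upper face, on its centre line, 52 mm from the hinge and 13 mm from the free end (the paddle is 65 long, 44 wide, 5 mm thick). About 95 mm above the bench when fully up, 77 mm when flat; it moves with the paddle.
- paddle (a joint): Paddle angle, rad: 0 = free end fully up (slanting 20 degrees), 0.35 = lying level, at its stop. No return spring: about 3 N at the pressing point moves it; it stays where it is left.
- spare_box: Spare switch box of grey-painted metal, 80 x 80 x 75 mm high, with a square black button in a steel frame on its top. A 22 mm thick conduit hub sticks out 12 mm at +x. To be left alone. Its yaw at the start lies within 0.5 rad of 0. Weighs about 0.9 kg, loose on the bench. Origin: centre of its underside; z up. 
- square (a joint): How far the spare box's square button (28 x 28 mm, top 97 mm above the bench) is pressed down, m: 0 = out, 0.010 = in. Slides against about 3.5 N of friction.
- bearing: Steel bearing ring lying flat, 52 mm across, 15 mm high; origin at the centre of its underside. Not to be disturbed.
- grease_jar: Small grey closed jar, 46 mm across, 55 mm high; origin at the centre of its underside. Not to be disturbed.
- pulley: Aluminium belt pulley lying flat, 64 mm across, 34 mm high; origin at the centre of its underside. Not to be disturbed.
- wrench: Steel wrench lying flat on the bench, 170 mm long along its x; origin at the middle of its underside. Not to be disturbed.
- screwdriver: Screwdriver lying on the bench, 190 mm long along its x; origin at the middle of its underside. Not to be disturbed.
- oil_bottle: White oil bottle, 60 mm across, 130 mm high; origin at the centre of its underside. Not to be disturbed.
- mug: Steel mug, 72 mm across, 75 mm high, with its handle at its +y; origin at the centre of its underside. Not to be disturbed.

How it is judged:
On the way, in this order (a step that is already met when the one before it is completed fails the run):
1. the slim plunger of the tall box is pressed in (7 mm or more of its 10 mm) (value of joint plunger above 0.007 m), for 0.2 s.
2. then the mushroom head of the wide box is pressed in (7 mm or more of 10 mm) (value of joint mushroom above 0.007 m), for 0.2 s.
3. then the paddle is pressed down (0.25 rad or more of 0.35) (value of joint paddle above 0.25 rad), for 0.2 s.
At the end, for the whole second after the job is handed in: Plunger and mushroom head are each in by more than 7 mm, the paddle is down by more than 0.25 rad, the square button is pressed less than 4 mm; all four boxes stand level (within 0.05 rad), at rest and within 25 mm of where they began, and every other loose thing is within 25 mm of its start (value of joint each of plunger, mushroom above 0.007 m and value of joint paddle above 0.25 rad and value of joint square below 0.004 m and distance of each of tall_box, wide_box, paddle_box, spare_box, bearing, grease_jar, pulley, wrench, screwdriver, oil_bottle, mug from where it was at the start of the episode below 0.025 m and angle between each of tall_box, wide_box, paddle_box, spare_box's own z axis and vertical below 0.05 rad and linear speed of each of tall_box, wide_box, paddle_box, spare_box below 0.02 m/s); the robot touches nothing.
It fails at once if the spare box's square button is pressed (more than 4 mm) (value of joint square above 0.004 m).
It fails at once if a switch box is lifted (more than 8 mm) or tipped (more than 0.15 rad) (height (world z) of any of tall_box, wide_box, paddle_box, spare_box above 0.008 m or angle between any of tall_box, wide_box, paddle_box, spare_box's own z axis and vertical above 0.15 rad).
It fails at once if a switch box is shoved more than 25 mm from where it stood (distance of any of tall_box, wide_box, paddle_box, spare_box from where it was at the start of the episode above 0.025 m).
It fails at once if a switch box or its button is pressed harder than 25 N (not lightly) (contact force between any of the fingers, the arm and tall_box above 25 N or contact force between any of the fingers, the arm and wide_box above 25 N or contact force between any of the fingers, the arm and paddle_box above 25 N or contact force between any of the fingers, the arm and spare_box above 25 N).
It fails at once if something else on the bench is moved more than 25 mm (distance of any of bearing, grease_jar, pulley, wrench, screwdriver, oil_bottle, mug from where it was at the start of the episode above 0.025 m).
It also fails if it takes over 58 s, if anything falls off the work surface, if the arm or the gripper's body presses on something with over 40 N, if the wrist force passes 120 N, or if a joint passes its speed limit or range.

### The arm

A 6-joint arm with a two-finger parallel gripper is mounted at the origin on the work surface. World frame = base frame: x ahead of the robot, y to its left, z up, the work surface at z = 0. Lengths are in m, angles in rad, forces in N, time in s.
With the tool pointing down it reaches from about 0.25 to 0.775 m from the base axis. Payload 4 kg.
Tool frame: the origin (TCP) lies on the centre line of the jaws, within the pads' length; the fingertips stand 11 mm ahead of it and the grasp point (between the pads) lies 8 mm behind it; z points along the fingers, y is the line along which they close (so a half turn about z gives the same grasp; the last joint's range is limited). The gripper opens to 94 mm and grips with 3 to 60 N. Pads are 16 mm wide; open, the fingers measure 119 mm over their backs; the gripper's body (75 mm by 177 mm) begins 78 mm behind the grasp point.
Start: joints at [-1.268, 0.087, 1.371, -0, 1.684, -0.103], TCP at [0.217, -0.505, 0.217] pointing down, gripper open.
Joint ranges: [-3.1, 3.1], [-0.76, 2.03], [0.27, 2.55], [-1.08, 4.22], [0.17, 2.65], [-2.57, 2.57]. Speed limits (rad/s): [2.79, 2.79, 3.14, 3.14, 3.14, 3.14].

### API

Orientations are given as a unit quaternion [x, y, z, w].
In Python, from rig import arm gives the robot as it stands.
- The arm moves only by the tool step_arm, never from a script. Its argument "moves" is a list of rows, each an object with "jaw": the closure, from -1 (fully open) to 1 (shut), so that 0 is half open; "offset": the shift along the world's x, y, z in mm, a list of three; "turn": the turn about the world's z in rad. A call has exactly 8 rows; each row shifts and turns the commanded pose from where the row before left it; what a row does not reach is not made up. A row lasts 1/10 s, in which the tool goes at most 50 mm and 8.59 degrees, less where a joint would pass 70% of its speed; a pose out of reach is approached as far as the arm can. A call with a gripper value outside its range is refused whole. The fingers move at their own pace and stop on an object; the grip force is fixed at half the most. Time passes only in rows, so rows that do not move let the fingers close, or fill a call up. It gives the time, the measured TCP pose, the force, the opening and the grip force at its end, in the units of the state.
- arm.sense(): the state, without advancing time (a new reading comes with each control period).
- arm.read_camera(name): name is "scene" or "top"; returns a dict with "frame" (420x560x3 uint8, blue, green, red), "intrinsics" (3x3 intrinsics, pixels), "rvec" (rotation vector, rad) and "tvec" (3), from world to camera coordinates, as OpenCV has them. Camera axes: x right, y down, z forward; pixel columns grow to the right and rows downward; lengths in m; the calibration is good to about 2 mm. A picture is of the moment at which its call begins. There is no depth.
- arm.close_job(): hands the job in; it is judged then, once.
The state is a dict: "time": time; "qpos": joint angles; "dq": joint speeds; "effort": joint torques, N m; "tcp_pos": TCP position; "tool_rot": TCP orientation; "contact_force": force on the tool from outside, world axes, zero at the start; "wrist_torque": the same for the moment, N m; "width": opening from 0.0 (shut) to 1.0 (fully open); "finger_force": force on a finger pad.
Only numpy, scipy, OpenCV 4.12 (cv2) and the standard library are available. Lean on these libraries where they do the work, as an engineer would, in place of code of your own. Each camera call takes 0.05 s, during which the arm holds its last target. There are 200 camera calls.

## Working session

There is one attempt and no reset: what is moved stays moved. The work goes in short steps, Python scripts to look and compute and a tool call to move; the robot and the scene stay as the last step left them, time stands still between calls to the robot, and variables do not carry over. Pictures are saved under pics/ and viewed, at most 10 in all, crops included, and the job is handed in when it is done.

Besides the shell and the picture viewer there is one more tool, called after "Call:" by a JSON object that holds its "op" and its "data". step_arm: Moves the arm, as the interface text tells. Its arguments: {"type":"object","properties":{"moves":{"type":"array"}},"required":["moves"]}

```bash
mkdir -p pics
python3 - <<'E'
from rig import arm
import cv2,numpy as np,pickle
d={}
for n in("scene","top"):
    c=arm.read_camera(n);d[n]=c;cv2.imwrite(f"pics/{n}0.png",c["frame"]);print(n,c["intrinsics"],c["rvec"],c["tvec"])
pickle.dump(d,open("c.pkl","wb"))
print(arm.sense())
E
```

```text
scene [[419.71742971   0.         274.45853079]
 [  0.         419.71742971 210.79131497]
 [  0.           0.           1.        ]] [ 1.81831264  1.67625806 -0.70823642] [-0.05188343 -0.33972663  1.5867062 ]
top [[528.92607983   0.         273.64285777]
 [  0.         528.92607983 206.7358762 ]
 [  0.           0.           1.        ]] [ 2.09538382 -2.12493072  0.17708112] [0.04065672 0.60015651 1.08954296]
{'time': 0.1, 'qpos': array([-1.26814457e+00,  8.78689043e-02,  1.37207492e+00, -4.01904150e-05,
        1.68356260e+00, -1.03100743e-01]), 'dq': array([ 0.00141731,  0.00029829, -0.00215084,  0.00203564,  0.00237318,
        0.00028998]), 'effort': array([ 1.67862323e-03, -3.41252017e+01, -3.03302622e+01,  7.19254254e-02,
        3.03666783e-02, -1.02868516e-04]), 'tcp_pos': array([ 0.21693741, -0.5049146 ,  0.21544215]), 'tool_rot': array([ 9.79491105e-01,  2.01485134e-01, -1.15185727e-04, -9.50136399e-04]), 'contact_force': array([-0.05908331, -0.29061974, -0.67942809]), 'wrist_torque': array([ 0.00879868,  0.00553798, -0.01931836]), 'finger_force': 0.0, 'width': 1.0027082705675285}
```

View pics/scene0.png

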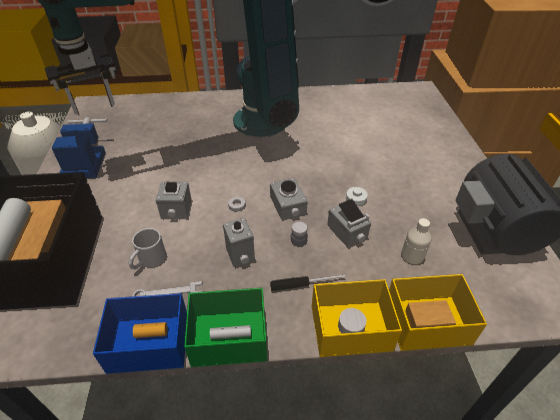

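View pics/top0.png

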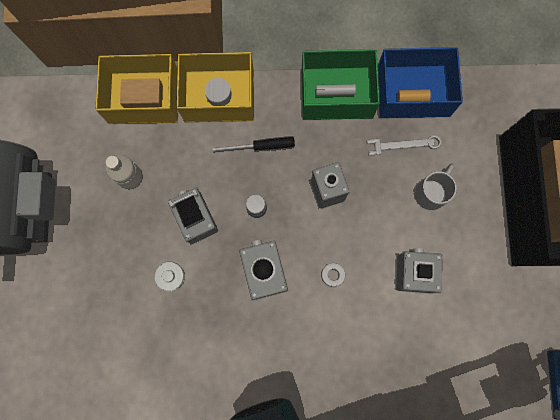

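The top view (+x up, +y left) shows the tall box's plunger near (331,180), the mushroom near (263,269), the paddle near (188,210) and the spare box near (424,271). I'll enlarge the three targets.

Run:
```python
import cv2,numpy as np,pickle
d=pickle.load(open("c.pkl","rb"));t=d["top"]["frame"]
r=lambda x,y:cv2.resize(t[y-35:y+35,x-35:x+35],(400,400),interpolation=cv2.INTER_CUBIC)
s=d["scene"]["frame"]
q=lambda x,y:cv2.resize(s[y-35:y+35,x-35:x+35],(400,400),interpolation=cv2.INTER_CUBIC)
im=np.hstack([r(330,183),r(263,269),r(192,214)]);im2=np.hstack([q(238,242),q(289,195),q(350,221)])
cv2.imwrite("pics/z.png",cv2.resize(np.vstack([im,im2]),(798,532)))
```

```text
(no output)
```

View pics/z.png

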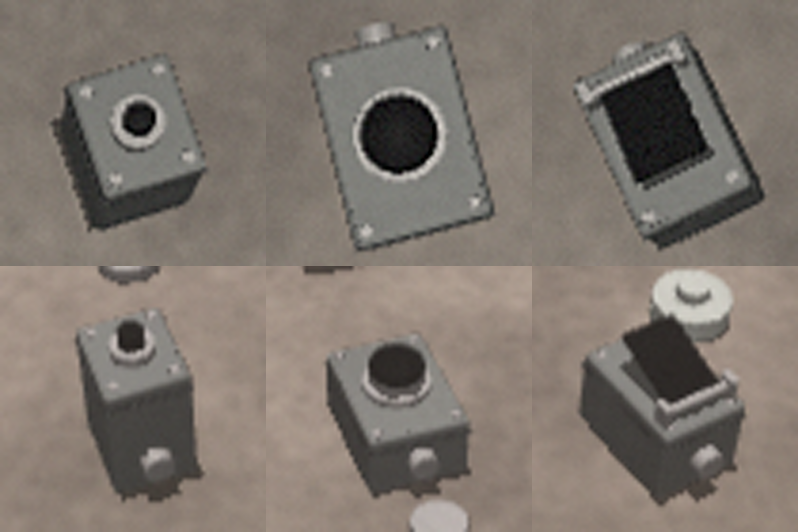

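```bash
cat > h.py <<'E'
import cv2,numpy as np
def world(c,uv,z):
    R=cv2.Rodrigues(np.array(c["rvec"]))[0];C=-R.T@np.ravel(c["tvec"])
    d=R.T@np.linalg.inv(c["intrinsics"])@[*uv,1.];return C+d*(z-C[2])/d[2]
E
python3 - <<'E'
import pickle;from h import *
d=pickle.load(open("c.pkl","rb"))
t,s=d["top"],d["scene"]
for n,uv,z in(("pl",(331.6,179.3),.122),("mush",(263,269.3),.08),("free",(195.3,222.9),.099),("hinge",(187.3,200.6),.077)):print(n,world(t,uv,z))
# scene check
for n,(u,v),o,z in(("pl",(131,323),(203,207),.122),("mush",(397,362),(254,160),.08)):
    print(n,world(s,(o[0]+(u%266)/3.8,o[1]+(v-266)/3.8),z))
a=np.array(world(t,(195.3,222.9),.099));b=world(t,(187.3,200.6),.077);e=(b-a)[:2];print(np.linalg.norm(e),np.arctan2(e[1],e[0]),a[:2]+.0122*e/np.linalg.norm(e))
E
```

```text
pl [ 0.64390117 -0.08937171  0.122     ]
mush [0.46418739 0.05543395 0.08      ]
free [0.56107042 0.19518678 0.099     ]
hinge [0.61345706 0.21706221 0.077     ]
pl [ 0.64118817 -0.08932927  0.122     ]
mush [0.46689172 0.05632658 0.08      ]
0.056770543631991244 0.3955661814138836 [0.57232832 0.19988781]
```

Call:
{"op": "step_arm", "data": {"moves": [{"jaw": 1,"offset": [30,30,0],"turn": 0},{"jaw": 1,"offset": [30,30,0],"turn": 0},{"jaw": 1,"offset": [30,30,0],"turn": 0},{"jaw": 1,"offset": [30,30,0],"turn": 0},{"jaw": 1,"offset": [30,30,0],"turn": 0},{"jaw": 1,"offset": [30,30,0],"turn": 0},{"jaw": 1,"offset": [30,30,0],"turn": 0},{"jaw": 1,"offset": [30,30,0],"turn": 0}]}}

```text
time: 0.9
tcp_pos: [0.4579, -0.2638, 0.216]
tool_rot: [0.979, 0.202, -0.0, -0.0]
contact_force: [1.4, 0.4, -0.2]
width: 0.355
finger_force: 0.0
```

Call:
{"op": "step_arm", "data": {"moves": [{"jaw": 1,"offset": [30,30,0],"turn": 0},{"jaw": 1,"offset": [30,30,0],"turn": 0},{"jaw": 1,"offset": [30,30,0],"turn": 0},{"jaw": 1,"offset": [30,30,0],"turn": 0},{"jaw": 1,"offset": [30,30,0],"turn": 0},{"jaw": 1,"offset": [30,25,0],"turn": 0},{"jaw": 1,"offset": [0,0,0],"turn": 0},{"jaw": 1,"offset": [0,0,0],"turn": 0}]}}

```text
time: 1.7
tcp_pos: [0.6369, -0.0899, 0.2152]
tool_rot: [0.979, 0.202, -0.001, -0.0]
contact_force: [0.1, -0.2, 0.2]
width: 0.008
finger_force: 0.0
```

Call:
{"op": "step_arm", "data": {"moves": [{"jaw": 1,"offset": [5,0,-15],"turn": 0},{"jaw": 1,"offset": [0,0,-15],"turn": 0},{"jaw": 1,"offset": [0,0,-15],"turn": 0},{"jaw": 1,"offset": [0,0,-15],"turn": 0},{"jaw": 1,"offset": [0,0,-8],"turn": 0},{"jaw": 1,"offset": [0,0,0],"turn": 0},{"jaw": 1,"offset": [0,0,0],"turn": 0},{"jaw": 1,"offset": [0,0,0],"turn": 0}]}}

```text
time: 2.5
tcp_pos: [0.6427, -0.0905, 0.1497]
tool_rot: [0.979, 0.202, 0.001, 0.0]
contact_force: [-0.4, 0.7, 0.0]
width: 0.003
finger_force: 0.0
```

Run:
```python
from rig import arm
import cv2,numpy as np
a=arm.read_camera("scene")["frame"][190:270,190:290];b=arm.read_camera("top")["frame"][130:210,280:380]
cv2.imwrite("pics/a1.png",np.hstack([cv2.resize(i,(400,320),interpolation=cv2.INTER_CUBIC) for i in(a,b)]))
s=arm.sense();print(s["tcp_pos"],s["contact_force"])
```

```text
[ 0.64270569 -0.09043374  0.14970441] [ 0.4474027  -0.32658803 -0.10950467]
```

View pics/a1.png

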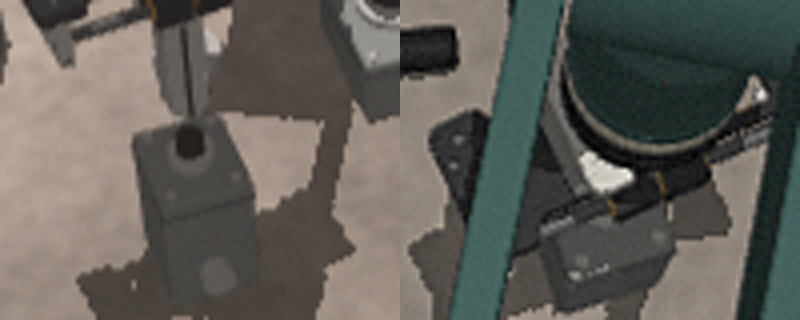

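The scene crop on the left shows the closed fingertips (185,110) in line just above the plunger (188,140), so I'll descend.

Call:
{"op": "step_arm", "data": {"moves": [{"jaw": 1,"offset": [0,0,-6],"turn": 0},{"jaw": 1,"offset": [0,0,-4],"turn": 0},{"jaw": 1,"offset": [0,0,-2],"turn": 0},{"jaw": 1,"offset": [0,0,-2],"turn": 0},{"jaw": 1,"offset": [0,0,-1],"turn": 0},{"jaw": 1,"offset": [0,0,-1],"turn": 0},{"jaw": 1,"offset": [0,0,-1],"turn": 0},{"jaw": 1,"offset": [0,0,-1],"turn": 0}]}}

```text
time: 3.4
tcp_pos: [0.6422, -0.0904, 0.1315]
tool_rot: [0.979, 0.202, 0.0, 0.0]
contact_force: [-3.1, 0.2, 3.5]
width: 0.005
finger_force: 1.6
```

Call:
{"op": "step_arm", "data": {"moves": [{"jaw": 1,"offset": [0,0,-1],"turn": 0},{"jaw": 1,"offset": [0,0,-1],"turn": 0},{"jaw": 1,"offset": [0,0,-1],"turn": 0},{"jaw": 1,"offset": [0,0,-1],"turn": 0},{"jaw": 1,"offset": [0,0,-1],"turn": 0},{"jaw": 1,"offset": [0,0,0],"turn": 0},{"jaw": 1,"offset": [0,0,0],"turn": 0},{"jaw": 1,"offset": [0,0,0],"turn": 0}]}}

```text
time: 4.2
tcp_pos: [0.6422, -0.0904, 0.1252]
tool_rot: [0.979, 0.201, -0.0, 0.0]
contact_force: [-0.1, 0.2, 2.0]
width: 0.006
finger_force: 1.0
```

Call:
{"op": "step_arm", "data": {"moves": [{"jaw": 1,"offset": [0,0,-0.5],"turn": 0},{"jaw": 1,"offset": [0,0,-0.5],"turn": 0},{"jaw": 1,"offset": [0,0,-0.5],"turn": 0},{"jaw": 1,"offset": [0,0,-0.2],"turn": 0},{"jaw": 1,"offset": [0,0,0],"turn": 0},{"jaw": 1,"offset": [0,0,0],"turn": 0},{"jaw": 1,"offset": [0,0,0],"turn": 0},{"jaw": 1,"offset": [0,0,0],"turn": 0}]}}

```text
time: 5.0
tcp_pos: [0.6422, -0.0904, 0.1239]
tool_rot: [0.979, 0.201, 0.0, 0.0]
contact_force: [-0.0, -0.3, 4.3]
width: 0.004
finger_force: 1.5
```

Call:
{"op": "step_arm", "data": {"moves": [{"jaw": 1,"offset": [0,0,-0.5],"turn": 0},{"jaw": 1,"offset": [0,0,-0.5],"turn": 0},{"jaw": 1,"offset": [0,0,0],"turn": 0},{"jaw": 1,"offset": [0,0,0],"turn": 0},{"jaw": 1,"offset": [0,0,0],"turn": 0},{"jaw": 1,"offset": [0,0,0],"turn": 0},{"jaw": 1,"offset": [0,0,0],"turn": 0},{"jaw": 1,"offset": [0,0,0],"turn": 0}]}}

```text
time: 5.8
tcp_pos: [0.6422, -0.0904, 0.1233]
tool_rot: [0.979, 0.202, 0.0, 0.0]
contact_force: [-1.4, 0.4, 4.9]
width: 0.006
finger_force: 2.6
```

Nearly 10 mm in. Next I'll lift straight up and go to the mushroom.

Call:
{"op": "step_arm", "data": {"moves": [{"jaw": 1,"offset": [0,0,10],"turn": 0},{"jaw": 1,"offset": [0,0,20],"turn": 0},{"jaw": 1,"offset": [0,0,20],"turn": 0},{"jaw": 1,"offset": [-27,22,0],"turn": 0},{"jaw": 1,"offset": [-30,25,0],"turn": 0},{"jaw": 1,"offset": [-30,25,0],"turn": 0},{"jaw": 1,"offset": [-30,25,0],"turn": 0},{"jaw": 1,"offset": [-30,25,0],"turn": 0}]}}

```text
time: 6.6
tcp_pos: [0.4935, 0.0325, 0.1722]
tool_rot: [0.98, 0.201, -0.001, -0.0]
contact_force: [0.9, 0.4, -0.0]
width: 0.005
finger_force: 0.0
```

Call:
{"op": "step_arm", "data": {"moves": [{"jaw": 1,"offset": [-30,24,0],"turn": 0},{"jaw": 1,"offset": [0,0,-15],"turn": 0},{"jaw": 1,"offset": [0,0,-15],"turn": 0},{"jaw": 1,"offset": [0,0,-15],"turn": 0},{"jaw": 1,"offset": [0,0,-7],"turn": 0},{"jaw": 1,"offset": [0,0,0],"turn": 0},{"jaw": 1,"offset": [0,0,0],"turn": 0},{"jaw": 1,"offset": [0,0,0],"turn": 0}]}}

```text
time: 7.4
tcp_pos: [0.4658, 0.0556, 0.1217]
tool_rot: [0.98, 0.201, 0.001, 0.0]
contact_force: [0.5, -0.6, -1.0]
width: 0.004
finger_force: 0.0
```

Run:
```python
from rig import arm
import cv2,numpy as np
s=arm.read_camera("scene")["frame"]
a=s[145:225,240:340];b=s[200:280,190:290]
cv2.imwrite("pics/a2.png",np.hstack([cv2.resize(i,(400,320),interpolation=cv2.INTER_CUBIC) for i in(a,b)]))
s=arm.sense();print(s["tcp_pos"],s["contact_force"])
```

```text
[0.46575123 0.05558384 0.12169875] [-1.07625657  0.61229253  0.96096061]
```

View pics/a2.png

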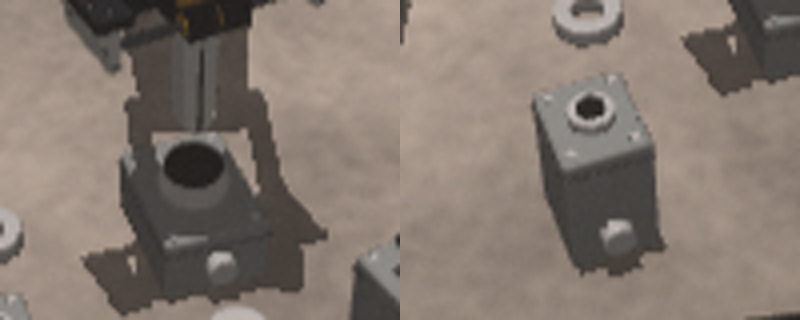

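The crops show the plunger (590,108) now low in its collar and the fingertips (195,130) over the mushroom (193,163).

Call:
{"op": "step_arm", "data": {"moves": [{"jaw": 1,"offset": [0,0,-10],"turn": 0},{"jaw": 1,"offset": [0,0,-7],"turn": 0},{"jaw": 1,"offset": [0,0,-3],"turn": 0},{"jaw": 1,"offset": [0,0,-2],"turn": 0},{"jaw": 1,"offset": [0,0,-1],"turn": 0},{"jaw": 1,"offset": [0,0,-1],"turn": 0},{"jaw": 1,"offset": [0,0,-1],"turn": 0},{"jaw": 1,"offset": [0,0,-1],"turn": 0}]}}

```text
time: 8.25
tcp_pos: [0.4653, 0.0557, 0.095]
tool_rot: [0.979, 0.202, 0.0, 0.0]
contact_force: [-0.3, 0.8, 2.8]
width: 0.004
finger_force: 1.6
```

Call:
{"op": "step_arm", "data": {"moves": [{"jaw": 1,"offset": [0,0,-1],"turn": 0},{"jaw": 1,"offset": [0,0,-1],"turn": 0},{"jaw": 1,"offset": [0,0,-1],"turn": 0},{"jaw": 1,"offset": [0,0,-1],"turn": 0},{"jaw": 1,"offset": [0,0,-1],"turn": 0},{"jaw": 1,"offset": [0,0,-0.5],"turn": 0},{"jaw": 1,"offset": [0,0,0],"turn": 0},{"jaw": 1,"offset": [0,0,0],"turn": 0}]}}

```text
time: 9.05
tcp_pos: [0.4653, 0.0556, 0.0892]
tool_rot: [0.979, 0.201, 0.0, 0.0]
contact_force: [0.1, 1.2, 2.5]
width: 0.005
finger_force: 1.2
```

Tip at 78.2 mm, about 7 mm in; 2.8 mm more to go.

Call:
{"op": "step_arm", "data": {"moves": [{"jaw": 1,"offset": [0,0,-0.5],"turn": 0},{"jaw": 1,"offset": [0,0,-0.5],"turn": 0},{"jaw": 1,"offset": [0,0,-0.5],"turn": 0},{"jaw": 1,"offset": [0,0,-0.5],"turn": 0},{"jaw": 1,"offset": [0,0,-0.5],"turn": 0},{"jaw": 1,"offset": [0,0,-0.3],"turn": 0},{"jaw": 1,"offset": [0,0,0],"turn": 0},{"jaw": 1,"offset": [0,0,0],"turn": 0}]}}

```text
time: 9.85
tcp_pos: [0.4652, 0.0556, 0.0865]
tool_rot: [0.979, 0.201, 0.0, 0.0]
contact_force: [0.5, 0.7, 2.9]
width: 0.004
finger_force: 1.3
```

Call:
{"op": "step_arm", "data": {"moves": [{"jaw": 1,"offset": [0,0,-0.4],"turn": 0},{"jaw": 1,"offset": [0,0,-0.3],"turn": 0},{"jaw": 1,"offset": [0,0,0],"turn": 0},{"jaw": 1,"offset": [0,0,0],"turn": 0},{"jaw": 1,"offset": [0,0,0],"turn": 0},{"jaw": 1,"offset": [0,0,10],"turn": 0},{"jaw": 1,"offset": [0,0,20],"turn": 0},{"jaw": 1,"offset": [0,0,30],"turn": 0}]}}

```text
time: 10.65
tcp_pos: [0.463, 0.0556, 0.1441]
tool_rot: [0.979, 0.202, -0.003, -0.001]
contact_force: [0.1, 0.0, -0.4]
width: 0.004
finger_force: 0.0
```

Call:
{"op": "step_arm", "data": {"moves": [{"jaw": 1,"offset": [20,25,0],"turn": 0},{"jaw": 1,"offset": [20,30,0],"turn": 0},{"jaw": 1,"offset": [25,30,0],"turn": 0},{"jaw": 1,"offset": [22,30,0],"turn": 0},{"jaw": 1,"offset": [20,29,0],"turn": 0},{"jaw": 1,"offset": [0,0,-10],"turn": 0},{"jaw": 1,"offset": [0,0,-10],"turn": 0},{"jaw": 1,"offset": [0,0,0],"turn": 0}]}}

```text
time: 11.45
tcp_pos: [0.5699, 0.1984, 0.1228]
tool_rot: [0.98, 0.201, -0.003, 0.0]
contact_force: [-1.4, 0.7, -0.8]
width: 0.002
finger_force: 0.0
```

Run:
```python
from rig import arm
import cv2,numpy as np
s=arm.read_camera("scene")["frame"]
a=s[170:250,300:400];b=s[145:225,240:340]
cv2.imwrite("pics/a3.png",np.hstack([cv2.resize(i,(400,320),interpolation=cv2.INTER_CUBIC) for i in(a,b)]))
s=arm.sense();print(s["tcp_pos"],s["contact_force"])
```

```text
[0.57049698 0.19837022 0.12406205] [ 0.40046348 -0.65884998  0.60053181]
```

View pics/a3.png

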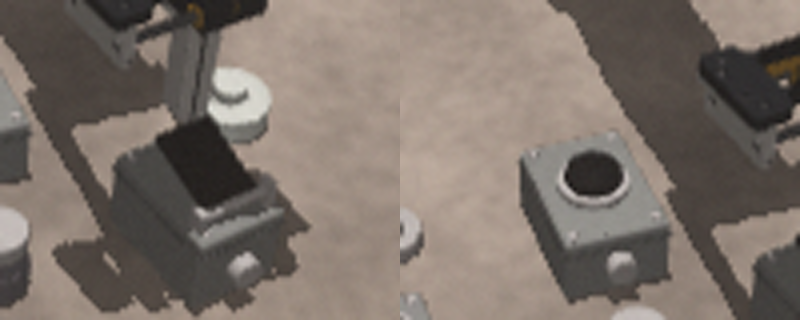

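The mushroom is down in its collar. The fingertips at (188,122) appear close to the paddle's free edge, so I'll check by projection.

Run:
```python
import pickle;from h import *
s=pickle.load(open("c.pkl","rb"))["scene"]
P=np.array([[.5705,.1984,.113],[.5723,.1999,.0955],[.5611,.1952,.099]])
uv=cv2.projectPoints(P,np.array(s["rvec"]),np.array(s["tvec"]),s["intrinsics"],None)[0][:,0]
print((uv-[300,170])*4)
# free-edge midpoint as seen in scene crop, and box-top based check
print(world(s,(300+184/4,170+127/4),.099))
```

```text
[[184.0056916  113.99768128]
 [183.817178   134.8352579 ]
 [174.17840567 120.01990046]]
[0.56840113 0.200411   0.099     ]
```

Run:
```python
import pickle;from h import *
d=pickle.load(open("c.pkl","rb"));t=d["top"];s=d["scene"]
w=lambda u,v,z:world(t,(157+(u-532)/3.8,179+v/3.8),z)
ws=lambda u,v,z:world(s,(315+(u-532)/3.8,186+(v-266)/3.8),z)
C=[w(*p,.065)[:2] for p in((655,235),(752,187),(578,78),(683,36))];c=np.mean(C,0)
e=(C[2]+C[3]-C[0]-C[1])/2;y=np.arctan2(e[1],e[0]);u=e/np.linalg.norm(e);print("box",c,np.linalg.norm(e),np.linalg.norm(C[1]-C[0]),y)
h=w(633,72,.075)[:2];hs=ws(700,392,.075)[:2];print("hinge",h,hs,"press",h-.049*u,hs-.049*u, "along axis",[(p-c)@u for p in(h,hs)])
print("free scene",(ws(623,340,.099)+ws(672,318,.099))/2)
```

```text
box [0.5860205  0.20755083] 0.09944926810079037 0.06057055437055546 0.44956251697428706
hinge [0.61984266 0.22560401] [0.61271857 0.22958797] press [0.57571144 0.20431   ] [0.56858734 0.20829396] along axis [np.float64(0.03830690206821245), np.float64(0.03362199343437948)]
free scene [0.5713748 0.1982966 0.099    ]
```

Call:
{"op": "step_arm", "data": {"moves": [{"jaw": 1,"offset": [5,4,0],"turn": 0},{"jaw": 1,"offset": [0,0,-5],"turn": 0},{"jaw": 1,"offset": [0,0,-5],"turn": 0},{"jaw": 1,"offset": [0,0,-2],"turn": 0},{"jaw": 1,"offset": [0,0,-1],"turn": 0},{"jaw": 1,"offset": [0,0,-1],"turn": 0},{"jaw": 1,"offset": [0,0,-1],"turn": 0},{"jaw": 1,"offset": [0,0,-1],"turn": 0}]}}

```text
time: 12.3
tcp_pos: [0.5772, 0.2037, 0.1099]
tool_rot: [0.979, 0.202, 0.0, 0.0]
contact_force: [0.5, 0.3, -0.4]
width: 0.005
finger_force: 0.0
```

Call:
{"op": "step_arm", "data": {"moves": [{"jaw": 1,"offset": [0,0,-1],"turn": 0},{"jaw": 1,"offset": [0,0,-1],"turn": 0},{"jaw": 1,"offset": [0,0,-1],"turn": 0},{"jaw": 1,"offset": [0,0,-1],"turn": 0},{"jaw": 1,"offset": [0,0,0],"turn": 0},{"jaw": 1,"offset": [0,0,0],"turn": 0},{"jaw": 1,"offset": [0,0,0],"turn": 0},{"jaw": 1,"offset": [0,0,0],"turn": 0}]}}

```text
time: 13.1
tcp_pos: [0.5772, 0.2036, 0.1061]
tool_rot: [0.979, 0.201, 0.0, 0.0]
contact_force: [-0.2, -0.9, 2.7]
width: 0.009
finger_force: 1.3
```

Call:
{"op": "step_arm", "data": {"moves": [{"jaw": 1,"offset": [0,0,-1.5],"turn": 0},{"jaw": 1,"offset": [0,0,-1.5],"turn": 0},{"jaw": 1,"offset": [0,0,-1.5],"turn": 0},{"jaw": 1,"offset": [0,0,-1.5],"turn": 0},{"jaw": 1,"offset": [0,0,-1.5],"turn": 0},{"jaw": 1,"offset": [0,0,-1.5],"turn": 0},{"jaw": 1,"offset": [0,0,-1.5],"turn": 0},{"jaw": 1,"offset": [0,0,-1.5],"turn": 0}]}}

```text
time: 13.9
tcp_pos: [0.577, 0.2036, 0.0936]
tool_rot: [0.979, 0.202, -0.0, 0.0]
contact_force: [-1.8, -1.5, 3.1]
width: 0.007
finger_force: 1.4
```

Call:
{"op": "step_arm", "data": {"moves": [{"jaw": 1,"offset": [0,0,-1],"turn": 0},{"jaw": 1,"offset": [0,0,-1],"turn": 0},{"jaw": 1,"offset": [0,0,-0.5],"turn": 0},{"jaw": 1,"offset": [0,0,-0.5],"turn": 0},{"jaw": 1,"offset": [0,0,0],"turn": 0},{"jaw": 1,"offset": [0,0,0],"turn": 0},{"jaw": 1,"offset": [0,0,0],"turn": 0},{"jaw": 1,"offset": [0,0,0],"turn": 0}]}}

```text
time: 14.7
tcp_pos: [0.5772, 0.2037, 0.0907]
tool_rot: [0.979, 0.202, 0.0, 0.0]
contact_force: [-0.9, -0.4, 1.2]
width: 0.003
finger_force: 0.8
```

Tip at 79.7 mm; 2.7 mm more.

Call:
{"op": "step_arm", "data": {"moves": [{"jaw": 1,"offset": [0,0,-1],"turn": 0},{"jaw": 1,"offset": [0,0,-0.5],"turn": 0},{"jaw": 1,"offset": [0,0,-0.5],"turn": 0},{"jaw": 1,"offset": [0,0,-0.4],"turn": 0},{"jaw": 1,"offset": [0,0,-0.3],"turn": 0},{"jaw": 1,"offset": [0,0,0],"turn": 0},{"jaw": 1,"offset": [0,0,0],"turn": 0},{"jaw": 1,"offset": [0,0,0],"turn": 0}]}}

```text
time: 15.5
tcp_pos: [0.5771, 0.2036, 0.0887]
tool_rot: [0.979, 0.202, 0.0, 0.0]
contact_force: [-3.1, -1.6, 4.7]
width: 0.003
finger_force: 2.5
```

Call:
{"op": "step_arm", "data": {"moves": [{"jaw": 1,"offset": [0,0,10],"turn": 0},{"jaw": 1,"offset": [0,0,20],"turn": 0},{"jaw": 1,"offset": [0,0,30],"turn": 0},{"jaw": 1,"offset": [0,0,30],"turn": 0},{"jaw": 1,"offset": [0,0,30],"turn": 0},{"jaw": 1,"offset": [0,0,0],"turn": 0},{"jaw": 1,"offset": [0,0,0],"turn": 0},{"jaw": 1,"offset": [0,0,0],"turn": 0}]}}

```text
time: 16.3
tcp_pos: [0.5765, 0.2035, 0.206]
tool_rot: [0.979, 0.202, -0.002, 0.0]
contact_force: [0.6, 0.9, -0.2]
width: 0.005
finger_force: 0.0
```

Run:
```python
from rig import arm
import cv2
s=arm.read_camera("scene")["frame"][160:280,140:440]
cv2.imwrite("pics/a4.png",cv2.resize(s,(800,320),interpolation=cv2.INTER_CUBIC))
```

```text
(no output)
```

View pics/a4.png

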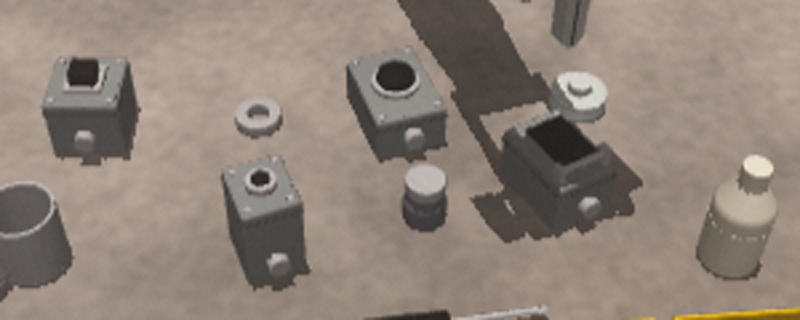

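The plunger (260,178), mushroom (396,76) and paddle (560,138) are all down. The spare box (85,105) and the other things are in place, and the arm is clear.

```bash
python3 -c "
from rig import arm
print(arm.close_job())"
```

```text
the job is handed in; nothing more can be done
None
```

I pressed all three trips in, in the order plunger, mushroom, paddle, and handed the job in at about 16 s with the arm clear; the last picture showed all three down and nothing else disturbed, but the hand-in gave no verdict.

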